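# Press a freshly bonded chip on the sprung press and hold it at the stop

## Task

The chip just glued to the sample puck must be pressed while it sets: put the puck, chip up, in the middle of the steel table of the sprung press, lay the orange spacer disc centred on it and let go of it, then set the knobbed cap centred on top. Press the cap straight down until the table is fully home on its hard stop, without ramming it (stay well under 40 N), and finish like that: the program ends with the gripper still holding the cap down, the fingers not on the table. Leave everything else on the desk where it is.

Things in the scene. Friction and masses are not known exactly. Their poses are not given: they have to be found in the camera images.
- press: the fixed press stand: aluminium foot 96x96x10 mm on the desk, grey round housing 52 mm across up to 40 mm and a black rubber stop ring up to 44 mm, above it the sprung steel table. Origin: centre of the foot's underside, on the stem's vertical axis; z up. It stands somewhere else and turned in each start
- table_top (a point): centre of the top face of the sprung steel table, a flat disc 60 mm across and 6 mm thick with no rim, with a dark ring line 29 mm across marking the middle; 65 mm above the desk when up; moves down with the table; its z points up
- press_table (a joint): how far the table is pressed down, m: 0 up, 0.015 on the hard stop. The spring needs about 4 N to start it and about 11 N to reach the stop (450 N/m between); it comes back up when let go. The stack's own weight does not move it
- puck: sample puck: aluminium disc 25 mm across, 10 mm high, with a small dark chip on top (to 11 mm), about 45 g. Lies chip up on the desk. Origin: centre of the underside, z up
- spacer: orange plastic spacer disc, 30 mm across, 8 mm thick, 20 g, lying on the desk. Origin: centre of the underside, z up
- cap: press cap: aluminium flange 34 mm across and 8 mm thick, with a black round knob 20 mm across standing on its middle from 8 to 34 mm height; 120 g. Stands on its flange on the desk, knob up. Origin: centre of the flange's underside, z up. Puck, spacer and cap lie at three places that are swapped from start to start
- wafer_box: bystander: round flat white wafer container, 66 mm across, 18 high
- dropper_bottle: bystander: brown dropper bottle, 33 mm across, 94 high, standing
- torch: bystander: small black torch with a blue tail, 98 mm long, 24 thick, lying
- slide_box: bystander: beige slide box, 69x98x31 mm, shut
- vial_1: bystander: vial with black cap, 26 mm across, 53 high
- vial_4: bystander: vial with red cap, 26 mm across, 53 high

How it is judged:
On the way, in this order (a step that is already met when the one before it is completed fails the run):
1. the puck lies centred on the press table, chip up, let go (horizontal distance between puck and table_top below 0.006 m and z of puck in the frame of table_top between -0.003 and 0.004 m and angle between puck's own z axis and vertical below 0.12 rad and contact force between the fingers and puck below 0.3 N), for 0.2 s.
2. the spacer lies centred on the puck, let go (horizontal distance between puck and table_top below 0.006 m and z of puck in the frame of table_top between -0.003 and 0.004 m and angle between each of puck, spacer's own z axis and vertical below 0.12 rad and horizontal distance between spacer and puck below 0.006 m and z of spacer in the frame of puck between 0.007 and 0.014 m and contact force between the fingers and spacer below 0.3 N), for 0.2 s.
3. the cap stands centred on the spacer (horizontal distance between puck and table_top below 0.006 m and z of puck in the frame of table_top between -0.003 and 0.004 m and angle between each of puck, spacer, cap's own z axis and vertical below 0.12 rad and horizontal distance between spacer and puck below 0.006 m and z of spacer in the frame of puck between 0.007 and 0.014 m and horizontal distance between cap and spacer below 0.006 m and z of cap in the frame of spacer between 0.005 and 0.012 m), for 0.1 s.
At the end, for the whole second after the job is handed in: Puck on the middle of the table, spacer on the puck, cap on the spacer, each centred within 6 mm and level within 0.12 rad; the table pressed down at least 13.5 of its 15 mm and still, 8 to 40 N passing through the stack, the fingers on the cap and neither fingers nor arm on the press itself (all of step 3 and value of joint press_table above 0.0135 m and velocity of joint press_table between -0.01 and 0.01 m/s and contact force between press and puck between 8 and 40 N and contact force between cap and spacer above 8 N and contact force between the fingers and cap above 3 N and contact force between each of the arm, the fingers and press below 1 N); the arm keeps its last pose, push and grip.
It fails at once if the stack is rammed: more than 45 N between puck and table (contact force between press and puck above 45 N).
It fails at once if a bystander is pushed more than 30 mm (distance of any of wafer_box, dropper_bottle, torch, slide_box, vial_1, vial_4 from where it was at the start of the episode above 0.03 m).
It also fails if it takes over 59 s, if anything falls off the work surface, if the arm or the gripper's body presses on something with over 40 N, if the wrist force passes 120 N, or if a joint passes its speed limit or range.

## Robot

A 6-joint arm with a two-finger parallel gripper is mounted at the origin on a cart in front of the work surface, level with it; the furniture and walls round the work are solid. World frame = base frame: x ahead of the robot, y to its left, z up, the work surface at z = 0. Lengths are in m, angles in rad, forces in N, time in s.
With the tool pointing down it reaches from about 0.3 to 0.775 m from the base axis. Payload 14.6 kg.
Tool frame: the origin (TCP) lies on the centre line of the jaws, within the pads' length; the fingertips stand ctrl.tcp_to_tips ahead of it and the grasp point (between the pads) lies 2 mm behind it (ctrl.tcp_to_tips is the distance from the TCP to the fingertips, in m); z points along the fingers, y is the line along which they close (so a half turn about z gives the same grasp; the last joint's range is limited). The gripper opens to 94 mm and grips with 3 to 60 N. Pads are 16 mm wide; open, the fingers measure 119 mm over their backs; the gripper's body (75 mm by 177 mm) begins 78 mm behind the grasp point.
Start: joints at [1.097, 0.3, 1.521, -0, 1.321, -0.067], TCP at [0.218, 0.505, 0.192] pointing down, gripper open.
Joint ranges: [-3.03, 3.03], [-0.79, 2.21], [0.23, 2.52], [-1.04, 4.18], [0, 3.07], [-2.55, 2.55]. Speed limits (rad/s): [2.22, 2.22, 2.57, 3.14, 3.14, 3.14].

## Interface

Orientations are given as [roll, pitch, yaw] about the fixed x, y, z axes, in that order (R = Rz(yaw) Ry(pitch) Rx(roll)).
In Python, from station import telemetry, viewer, hand_in, ctrl gives the robot as it stands.
- The arm moves only by the tool step_arm, never from a script. Its argument "plan" is a list of rows, each an object of numbers: "dx", "dy", "dz": the shift along the tool's x, y, z scaled (see below); "rx", "ry", "rz": the turn, a rotation vector about the tool's x, y, z scaled (see below); "claw": the closure, from 0 (fully open) to 1 (shut). In form: [{"dx": .., "dy": .., "dz": .., "rx": .., "ry": .., "rz": .., "claw": ..}, ...]. A call has 1 to 10 rows; each row shifts and turns the commanded pose from where the row before left it, along the tool's axes as they then stand; what a row does not reach is not made up. The controller multiplies each number of a shift by 0.1 m and each number of a turn by 90 degrees. A row lasts 1/10 s, in which the tool goes at most 50 mm and 8.59 degrees, less where a joint would pass 70% of its speed; a pose out of reach is approached as far as the arm can. A call with a number of a shift or a turn outside -1 to 1 is refused whole. A call with a gripper value outside its range is refused whole. The fingers move at their own pace and stop on an object; "grip_force" is the grip in N (left out, the last holds). Time passes only in rows, so rows that do not move let the fingers close. It gives the time, the measured TCP pose, the force, the opening and the grip force at its end, in the units of the state.
- telemetry.get_obs(): the state, without advancing time (a new reading comes with each control period).
- viewer.camera(name): name is "scene" or "top" or "wrist"; returns a dict with "img" (400x640x3 uint8, red, green, blue), "z_map" (400x640 float32, m along the optical axis (not along the pixel's ray), 0 where there is no reading), "fx", "fy", "cx", "cy" (pixels), "dist" ([k1, k2, p1, p2, k3] as OpenCV has them; the pictures are not rectified), "R" (3x3) and "t" (3): a world point X has camera coordinates R X + t; the wrist camera has in their place "tool_from_camera" (4x4, takes a point from camera to tool coordinates, whose origin is the TCP and whose axes are the flange's). Camera axes: x right, y down, z forward; pixel columns grow to the right and rows downward; lengths in m; the calibration is good to about 2 mm. A picture is of the moment at which its call begins: read the wrist's pose just before it.
- hand_in(): hands the job in; it is judged then, once.
Trained networks look in a picture, given as the dict that the camera call returned (one of the last four; its "shot" number tells which), for a name from the list of things; names that differ only in an ending like _2 or _b are one class to them, and where a whole thing is asked for, a point or a joint stands for the part that bears it (a point fixed in the world has none). Each returns a list of dicts, best first, with "score" (0 to 1); they miss things now and then, are a little off and sometimes report something else, mostly with a low value. They report only what shows in the picture. A call takes as long as a camera call.
- viewer.recognise(target, picture): "rect" ([left, top, right, bottom] in pixels, round what is visible of it).
The state is a dict: "time_s": time; "qpos": joint angles; "joint_vel": joint speeds; "tau": joint torques, N m; "ee_pos": TCP position; "eef_rot": TCP orientation; "force": force on the tool from outside, world axes, zero at the start; "moment": the same for the moment, N m; "grip_width": finger opening in m; "grip_force": force on a finger pad.
Only numpy, scipy, OpenCV 4.12 (cv2) and the standard library are available. Lean on these libraries where they do the work, as an engineer would, in place of code of your own. Each camera call takes 0.05 s, during which the arm holds its last target. There are 200 camera calls.

## Working session

There is one attempt and no reset: what is moved stays moved. The work goes in short steps, Python scripts to look and compute and a tool call to move; the robot and the scene stay as the last step left them, time stands still between calls to the robot, and variables do not carry over. Pictures are saved under pics/ and viewed, at most 10 in all, crops included, and the job is handed in when it is done.

Besides the shell and the picture viewer there is one more tool, called after "Request:" by a JSON object that holds its "method" and its "body", one argument or row to a line. step_arm: Moves the arm, as the interface text tells. Shifts and turns lie within -1 to 1; 1 stands for 0.1 m of shift or 90 degrees of turn. Its arguments: {"type":"object","properties":{"plan":{"type":"array"},"grip_force":{"type":"number"}},"required":["plan"]}

```bash
mkdir -p pics
cat > h.py <<'E'
import numpy as np, cv2
from station import telemetry, viewer, hand_in, ctrl
from scipy.spatial.transform import Rotation as Ro
def shot(n):
    o=telemetry.get_obs(); c=viewer.camera(n)
    if n=="wrist":
        T=np.eye(4); T[:3,:3]=Ro.from_euler('xyz',o['eef_rot']).as_matrix(); T[:3,3]=o['ee_pos']
        W=T@np.array(c['tool_from_camera'])
    else:
        W=np.eye(4); R=np.array(c['R']); W[:3,:3]=R.T; W[:3,3]=-R.T@np.array(c['t'])
    c['W']=W; return c
def K(c): return np.array([[c['fx'],0,c['cx']],[0,c['fy'],c['cy']],[0,0,1.]])
def cloud(c):
    h,w=c['z_map'].shape
    uv=np.stack(np.meshgrid(np.arange(w),np.arange(h)),-1).reshape(-1,1,2).astype(float)
    n=cv2.undistortPoints(uv,K(c),np.array(c['dist'])).reshape(h,w,2)
    P=np.dstack([n,np.ones((h,w))])*c['z_map'][...,None]
    P=P@c['W'][:3,:3].T+c['W'][:3,3]; P[c['z_map']==0]=np.nan
    return P
def ray(c,u,v,z):  # pixel -> point on plane z
    n=cv2.undistortPoints(np.array([[[u,v]]],float),K(c),np.array(c['dist']))[0,0]
    d=c['W'][:3,:3]@np.array([n[0],n[1],1]); o=c['W'][:3,3]
    return o+d*(z-o[2])/d[2]
def top_of(c,P,rect,zlo,zhi):
    l,t,r,b=[int(round(x)) for x in rect]
    Q=P[max(t-3,0):b+4,max(l-3,0):r+4].reshape(-1,3); Q=Q[(Q[:,2]>zlo)&(Q[:,2]<zhi)]
    if len(Q)<8: return None
    (x,y),rad=cv2.minEnclosingCircle(Q[:,:2].astype(np.float32))
    return np.round([*np.median(Q,0),x,y,rad,len(Q)],4)
Z=dict(puck=(.006,.015),spacer=(.004,.012),cap=(.028,.039),press=(.059,.07))
E
cat > a.py <<'E'
from h import *
print(ctrl.tcp_to_tips, telemetry.get_obs())
for n in("top","scene"):
    c=shot(n); cv2.imwrite(f"pics/{n}0.png",c['img'][...,::-1]); P=cloud(c)
    for k in("puck","spacer","cap","press","table_top","wafer_box","dropper_bottle","torch","slide_box","vial_1","vial_4"):
        for r in viewer.recognise(k,c)[:2]:
            print(n,k,round(r['score'],2),np.round(r['rect']),top_of(c,P,r['rect'],*Z.get(k,(.01,.12))))
E
python3 a.py
```

```text
0.017 {'time_s': 0.0, 'qpos': array([ 1.09743221e+00,  3.00449903e-01,  1.52156720e+00,  2.57326961e-06,
        1.32066405e+00, -6.65751982e-02]), 'joint_vel': array([-0.0010092 , -0.00091409,  0.00163225,  0.00034317, -0.00151167,
       -0.00116947]), 'tau': array([ 1.12009740e-03, -5.31801260e+01, -3.52730262e+01,  7.08900648e-02,
        2.44285783e-02, -1.34037778e-04]), 'ee_pos': array([0.21748439, 0.50488922, 0.19190383]), 'eef_rot': array([-3.14050673e+00, -7.49003302e-05,  2.73480305e+00]), 'force': array([-0.21443792,  0.91157282, -1.02260654]), 'moment': array([ 0.01222793,  0.01501659, -0.00024193]), 'grip_force': 0.0, 'grip_width': 0.09399161149215637}
top puck 0.45 [409. 152. 458. 191.] [ 6.166e-01 -8.890e-02  8.800e-03  6.426e-01 -1.413e-01  7.390e-02
  4.800e+01]
top puck 0.44 [263. 249. 276. 259.] [4.453e-01 2.436e-01 9.800e-03 4.410e-01 2.414e-01 1.620e-02 9.600e+01]
top spacer 0.17 [423. 230. 439. 242.] [ 4.875e-01 -1.150e-01  7.500e-03  4.842e-01 -1.229e-01  2.350e-02
  9.300e+01]
top cap 0.72 [424. 230. 437. 242.] [ 4.920e-01 -1.214e-01  3.340e-02  4.915e-01 -1.
[... 2285 characters left out ...]
0e+02]
scene slide_box 0.59 [407. 218. 452. 251.] [ 6.271e-01 -1.292e-01  3.130e-02  6.373e-01 -1.256e-01  5.740e-02
  1.109e+03]
scene slide_box 0.58 [390. 266. 408. 286.] [ 4.879e-01 -1.262e-01  2.890e-02  4.921e-01 -1.249e-01  1.700e-02
  1.450e+02]
scene vial_1 0.56 [292. 132. 305. 169.] [7.081e-01 3.054e-01 4.790e-02 7.135e-01 3.099e-01 1.660e-02 2.540e+02]
scene vial_1 0.41 [314. 144. 325. 166.] [7.456e-01 2.638e-01 4.510e-02 7.425e-01 2.452e-01 3.960e-02 1.230e+02]
scene vial_4 0.56 [292. 132. 305. 169.] [7.081e-01 3.054e-01 4.790e-02 7.135e-01 3.099e-01 1.660e-02 2.540e+02]
scene vial_4 0.41 [314. 144. 325. 166.] [7.456e-01 2.638e-01 4.510e-02 7.425e-01 2.452e-01 3.960e-02 1.230e+02]
```

View pics/top0.png

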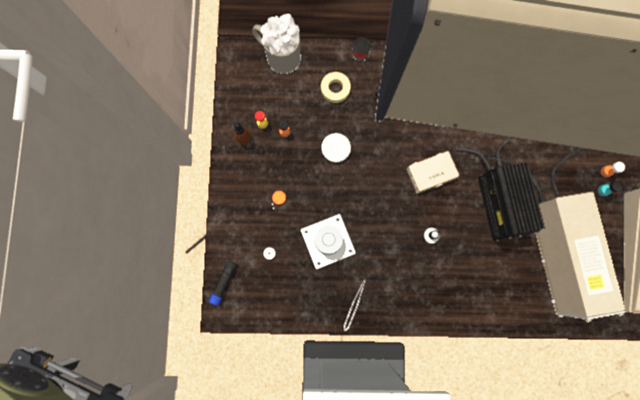

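Request:
{"method": "step_arm", "body": {
  "plan": [
    {"rz":-0.065,"claw":0.4},
    {"rz":-0.065},
    {"rz":-0.065},
    {"rz":-0.064}
  ],
  "grip_force": 15
}}

```text
$.plan[0]: bad value
```

Request:
{"method": "step_arm", "body": {
  "plan": [
    {"dx":-0.252,"dy":-0.292},
    {"dx":-0.252,"dy":-0.292},
    {"dx":-0.252,"dy":-0.292},
    {"dx":-0.252,"dy":-0.292},
    {"dx":-0.252,"dy":-0.292},
    {"dx":-0.252,"dy":-0.292},
    {"dx":-0.252,"dy":-0.292},
    {"dx":-0.252,"dy":-0.292},
    {"dx":-0.252,"dy":-0.292},
    {}
  ]
}}

```text
$.plan[0]: bad value
```

```bash
cat > w.py <<'E'
from h import *
import sys
o=telemetry.get_obs(); print(o['time_s'],o['ee_pos'],o['eef_rot'],o['grip_width'],o['force'])
c=shot("wrist"); P=cloud(c); cv2.imwrite(f"pics/{sys.argv[1]}.png",c['img'][...,::-1]); print(np.round(c['W'],3))
for k in sys.argv[2:]:
    for r in viewer.recognise(k,c)[:2]:
        R=r['rect']; z=dict(puck=.01,spacer=.008,cap=.034,press=.065,table_top=.065)[k]
        print(k,round(r['score'],2),np.round(R),top_of(c,P,R,*Z.get(k,(.059,.07))),"ray",np.round(ray(c,(R[0]+R[2])/2,(R[1]+R[3])/2,z),4))
E
python3 w.py w1 puck spacer table_top press
```

```text
1.2 [0.21762597 0.50510779 0.19248031] [3.14153671e+00 4.01437944e-05 2.73481923e+00] 0.09426751359624833 [ 0.51946756 -0.72385963  0.03148961]
[[ 0.395  0.892  0.218  0.157]
 [ 0.919 -0.384 -0.094  0.531]
 [-0.     0.237 -0.971  0.385]
 [ 0.     0.     0.     1.   ]]
```

Request:
{"method": "step_arm", "body": {
  "plan": [
    {"dx":0,"dy":0,"dz":0,"rx":0,"ry":0,"rz":-0.065,"claw":0.4},
    {"dx":0,"dy":0,"dz":0,"rx":0,"ry":0,"rz":-0.065,"claw":0.4},
    {"dx":0,"dy":0,"dz":0,"rx":0,"ry":0,"rz":-0.065,"claw":0.4},
    {"dx":0,"dy":0,"dz":0,"rx":0,"ry":0,"rz":-0.064,"claw":0.4}
  ],
  "grip_force": 15
}}

```text
time_s: 1.85
ee_pos: [0.2176, 0.5051, 0.1925]
eef_rot: [3.142, -0.0, -3.137]
force: [-0.5, 0.4, -0.2]
grip_width: 0.0654
grip_force: 0.0
```

Request:
{"method": "step_arm", "body": {
  "plan": [
    {"dx":-0.252,"dy":-0.292,"dz":0,"rx":0,"ry":0,"rz":0,"claw":0.4},
    {"dx":-0.252,"dy":-0.292,"dz":0,"rx":0,"ry":0,"rz":0,"claw":0.4},
    {"dx":-0.252,"dy":-0.292,"dz":0,"rx":0,"ry":0,"rz":0,"claw":0.4},
    {"dx":-0.252,"dy":-0.292,"dz":0,"rx":0,"ry":0,"rz":0,"claw":0.4},
    {"dx":-0.252,"dy":-0.292,"dz":0,"rx":0,"ry":0,"rz":0,"claw":0.4},
    {"dx":-0.252,"dy":-0.292,"dz":0,"rx":0,"ry":0,"rz":0,"claw":0.4},
    {"dx":-0.252,"dy":-0.292,"dz":0,"rx":0,"ry":0,"rz":0,"claw":0.4},
    {"dx":-0.252,"dy":-0.292,"dz":0,"rx":0,"ry":0,"rz":0,"claw":0.4},
    {"dx":-0.252,"dy":-0.292,"dz":0,"rx":0,"ry":0,"rz":0,"claw":0.4},
    {"dx":0,"dy":0,"dz":0,"rx":0,"ry":0,"rz":0,"claw":0.4}
  ]
}}

```text
time_s: 2.85
ee_pos: [0.4465, 0.2395, 0.1924]
eef_rot: [-3.141, 0.0, 3.138]
force: [1.2, -0.4, -0.3]
grip_width: 0.0566
grip_force: 0.0
```

```bash
python3 w.py w1 puck spacer table_top press
```

```text
2.85 [0.4464787  0.23954961 0.19237215] [-3.14119670e+00  3.00645223e-04  3.13787678e+00] 0.056573933412595166 [ 1.15018693 -0.4126023  -0.32066054]
[[ 0.003  0.971  0.237  0.38 ]
 [ 1.    -0.003 -0.001  0.239]
 [-0.001  0.237 -0.971  0.384]
 [ 0.     0.     0.     1.   ]]
puck 0.55 [311. 171. 333. 189.] [4.466e-01 2.421e-01 9.900e-03 4.472e-01 2.421e-01 1.260e-02 3.500e+02] ray [0.4466 0.242  0.01  ]
puck 0.37 [231. 351. 240. 369.] [6.843e-01 1.260e-01 9.700e-03 6.855e-01 1.261e-01 7.400e-03 2.200e+01] ray [0.6948 0.1234 0.01  ]
spacer 0.65 [300. 266. 320. 289.] [5.736e-01 2.253e-01 7.800e-03 5.745e-01 2.253e-01 1.510e-02 4.050e+02] ray [0.5735 0.2265 0.008 ]
table_top 0.76 [166. 193. 225. 247.] [4.752e-01 1.124e-01 6.500e-02 4.768e-01 1.117e-01 3.040e-02 2.540e+03] ray [0.4784 0.1104 0.065 ]
press 0.59 [163. 155. 266. 251.] [4.752e-01 1.124e-01 6.500e-02 4.768e-01 1.117e-01 3.040e-02 2.540e+03] ray [0.4603 0.1311 0.065 ]
```

View pics/w1.png

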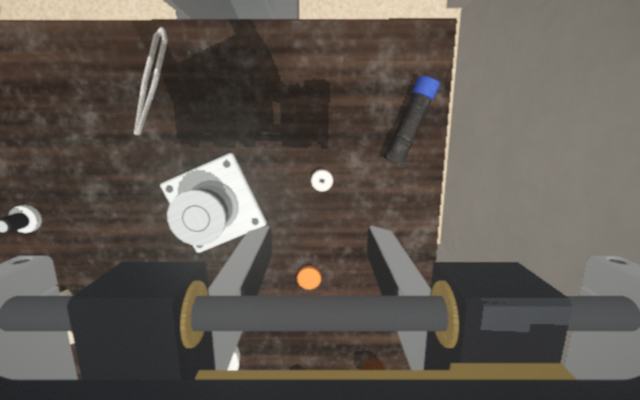

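Request:
{"method": "step_arm", "body": {
  "plan": [
    {"dx":0,"dy":0.025,"dz":0.4,"rx":0,"ry":0,"rz":0,"claw":0.4},
    {"dx":0,"dy":0,"dz":0.4,"rx":0,"ry":0,"rz":0,"claw":0.4},
    {"dx":0,"dy":0,"dz":0.4,"rx":0,"ry":0,"rz":0,"claw":0.4},
    {"dx":0,"dy":0,"dz":0.32,"rx":0,"ry":0,"rz":0,"claw":0.4},
    {"dx":0,"dy":0,"dz":0.19,"rx":0,"ry":0,"rz":0,"claw":0.4},
    {"dx":0,"dy":0,"dz":0,"rx":0,"ry":0,"rz":0,"claw":0.4}
  ]
}}

```text
time_s: 3.7
ee_pos: [0.4426, 0.245, 0.0193]
eef_rot: [-3.14, -0.004, -3.14]
force: [-0.4, 0.1, 1.0]
grip_width: 0.0566
grip_force: 0.0
```

Request:
{"method": "step_arm", "body": {
  "plan": [
    {"dx":-0.03,"dy":-0.02,"dz":0,"rx":0,"ry":0,"rz":0,"claw":0.4},
    {"dx":0,"dy":0,"dz":0,"rx":0,"ry":0,"rz":0,"claw":0.4},
    {"dx":0,"dy":0,"dz":0,"rx":0,"ry":0,"rz":0,"claw":0.4}
  ]
}}

```text
time_s: 4.0
ee_pos: [0.4481, 0.2432, 0.0227]
eef_rot: [3.141, 0.002, -3.141]
force: [0.5, -0.3, -0.7]
grip_width: 0.0563
grip_force: 0.0
```

Request:
{"method": "step_arm", "body": {
  "plan": [
    {"dx":0,"dy":0,"dz":0.01,"rx":0,"ry":0,"rz":0,"claw":1},
    {"dx":0,"dy":0,"dz":0,"rx":0,"ry":0,"rz":0,"claw":1},
    {"dx":0,"dy":0,"dz":0,"rx":0,"ry":0,"rz":0,"claw":1},
    {"dx":0,"dy":0,"dz":0,"rx":0,"ry":0,"rz":0,"claw":1},
    {"dx":0,"dy":0,"dz":0,"rx":0,"ry":0,"rz":0,"claw":1},
    {"dx":0,"dy":0,"dz":0,"rx":0,"ry":0,"rz":0,"claw":1}
  ]
}}

```text
time_s: 4.6
ee_pos: [0.4474, 0.2428, 0.0204]
eef_rot: [-3.142, -0.0, -3.142]
force: [1.4, -0.0, 0.9]
grip_width: 0.0118
grip_force: 0.0
```

```bash
python3 -c "
from h import *
for i in range(3):
    o=telemetry.get_obs(); print(o['time_s'],o['ee_pos'],o['eef_rot'],o['joint_vel'].round(3),o['grip_width'],o['grip_force']); viewer.camera('top')"
```

```text
4.6 [0.44742183 0.24281274 0.02043483] [-3.14157984e+00 -2.51646318e-05 -3.14156911e+00] [ 0.     0.    -0.002 -0.001 -0.004 -0.   ] 0.011803399840372321 0.0
4.65 [0.44740204 0.24282903 0.02042924] [-3.14157451e+00 -5.25885105e-05 -3.14150902e+00] [-0.001  0.001 -0.001 -0.    -0.     0.   ] 0.007936306019279325 0.0
4.7 [0.44741598 0.24279126 0.02043033] [-3.14157273e+00 -4.60388908e-05  3.14157722e+00] [-0.001 -0.001 -0.001 -0.    -0.    -0.   ] 0.004218530087297011 0.0
```

```bash
python3 w.py w2 puck; python3 -c "
from h import *
c=shot('scene');
for r in viewer.recognise('puck',c)[:2]: print(r,ray(c,(r['rect'][0]+r['rect'][2])/2,(r['rect'][1]+r['rect'][3])/2,.01))
cv2.imwrite('pics/s2.png',cv2.resize(c['img'][170:260,180:340,::-1],None,fx=4,fy=4))"
```

```text
4.75 [0.44740479 0.24281291 0.02042963] [-3.14158632e+00 -8.30463462e-05 -3.14153904e+00] 0.0010824862838756059 [ 0.31757132 -0.16271443 -0.00084652]
[[-0.     0.972  0.237  0.381]
 [ 1.     0.    -0.     0.242]
 [-0.     0.237 -0.972  0.213]
 [ 0.     0.     0.     1.   ]]
puck 0.96 [300. 206. 337. 243.] [4.426e-01 2.420e-01 9.900e-03 4.467e-01 2.420e-01 1.260e-02 7.060e+02] ray [0.4467 0.2417 0.01  ]
{'rect': [253.1, 221.1, 262.1, 230.1], 'score': 0.49} [0.44349741 0.23162255 0.01      ]
```

View pics/w2.png

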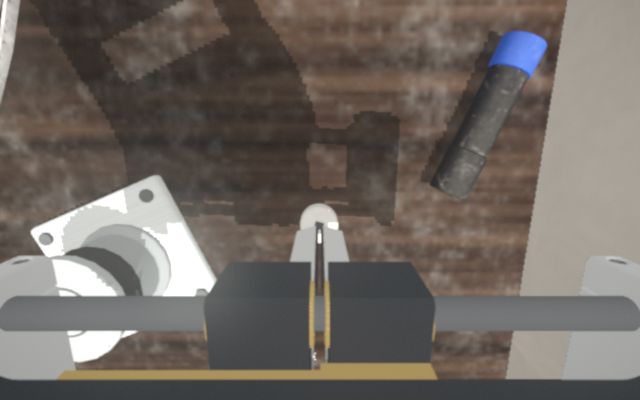

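View pics/s2.png

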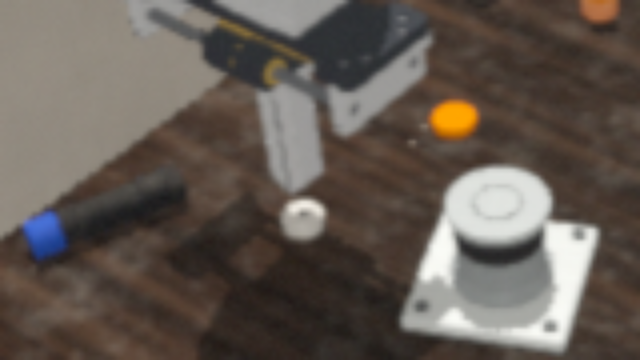

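```bash
python3 -c "
from h import *
print(ctrl.tcp_to_tips,[a for a in dir(ctrl) if a[0]!='_'])
o=telemetry.get_obs(); print(o['ee_pos'],o['grip_width'],o['force'])
for n in ('scene','top'):
    c=shot(n);P=cloud(c)
    Q=P.reshape(-1,3); Q=Q[(abs(Q[:,0]-.447)<.08)&(abs(Q[:,1]-.242)<.05)&(Q[:,2]>.015)]
    for z in np.arange(.015,.12,.01):
        q=Q[(Q[:,2]>z)&(Q[:,2]<z+.01)]
        if len(q): print(n,round(z,3),len(q),q.min(0).round(3),q.max(0).round(3))
c=shot('wrist');P=cloud(c)
for v in range(195,270,6): print(v,P[v,310].round(3),P[v,319].round(3))
"
```

```text
0.017 ['MotionError', 'tcp_to_tips']
[0.44738959 0.24280225 0.02043159] 0.0006494007644339431 [-0.46453816  0.89169807 -0.06800765]
scene 0.035 16 [0.439 0.23  0.037] [0.45  0.251 0.045]
scene 0.045 41 [0.437 0.228 0.045] [0.458 0.253 0.055]
scene 0.055 39 [0.439 0.229 0.055] [0.458 0.25  0.064]
scene 0.065 43 [0.438 0.228 0.065] [0.458 0.253 0.075]
scene 0.075 45 [0.438 0.228 0.075] [0.458 0.254 0.085]
scene 0.085 41 [0.439 0.227 0.085] [0.457 0.251 0.095]
scene 0.095 44 [0.438 0.227 0.095] [0.459 0.255 0.105]
scene 0.105 34 [0.438 0.227 0.105] [0.458 0.252 0.115]
scene 0.115 7 [0.439 0.228 0.115] [0.443 0.236 0.122]
195 [ 0.429  0.236 -0.001] [ 0.429  0.242 -0.   ]
201 [ 0.433  0.236 -0.001] [ 0.433  0.242 -0.   ]
207 [0.436 0.236 0.004] [0.435 0.242 0.009]
213 [0.439 0.236 0.009] [0.439 0.242 0.01 ]
219 [0.443 0.236 0.011] [0.443 0.242 0.01 ]
225 [0.447 0.236 0.009] [0.446 0.242 0.012]
231 [0.44  0.237 0.043] [0.442 0.242 0.038]
237 [0.44  0.237 0.052] [0.441 0.242 0.048]
243 [0.44  0.237 0.061] [0.441 0.242 0.057]
249 [0.44  0.238 0.068] [0.441 0.242 0.065]
255 [0.44  0.238 0.075] [0.441 0.242 0.074]
261 [0.44  0.238 0.083] [0.444 0.242 0.073]
267 [0.416 0.24  0.139] [0.446 0.242 0.075]
```

Request:
{"method": "step_arm", "body": {
  "plan": [
    {"dx":0,"dy":0,"dz":0,"rx":0,"ry":0,"rz":0,"claw":0.45},
    {"dx":0,"dy":0,"dz":0,"rx":0,"ry":0,"rz":0,"claw":0.45},
    {"dx":0,"dy":0,"dz":0,"rx":0,"ry":0,"rz":0,"claw":0.45},
    {"dx":0,"dy":0,"dz":0,"rx":0,"ry":0,"rz":0,"claw":0.45},
    {"dx":0,"dy":0,"dz":0,"rx":0,"ry":0,"rz":0,"claw":0.45},
    {"dx":0,"dy":0,"dz":0,"rx":0,"ry":0,"rz":0,"claw":0.45}
  ]
}}

```text
time_s: 5.7
ee_pos: [0.4474, 0.2428, 0.0205]
eef_rot: [-3.142, 0.0, -3.142]
force: [-0.2, 0.0, 0.5]
grip_width: 0.045
grip_force: 0.0
```

```bash
cat > t.py <<'E'
from h import *
o=telemetry.get_obs(); p=o['ee_pos']; print(p,o['grip_width'],o['force'])
c=shot('scene');P=cloud(c).reshape(-1,3)
Q=P[(abs(P[:,0]-p[0])<.03)&(abs(P[:,1]-p[1])<.06)&(P[:,2]>.015)&(P[:,2]<p[2]+.06)]
for a in (-1,1):
    q=Q[a*(Q[:,1]-p[1]+.002)>.012]
    if len(q): print(a,len(q),np.sort(q[:,2])[:6].round(4),q.min(0).round(3),q.max(0).round(3))
E
python3 t.py
```

```text
[0.44744211 0.24280769 0.02045997] 0.045011302429987465 [-0.1669698   0.03246501  0.51978315]
-1 111 [0.0351 0.0407 0.0411 0.0413 0.0433 0.0437] [0.439 0.205 0.035] [0.459 0.218 0.08 ]
1 138 [0.0347 0.0361 0.0365 0.0366 0.0367 0.0371] [0.437 0.261 0.035] [0.46  0.278 0.08 ]
```

Request:
{"method": "step_arm", "body": {
  "plan": [
    {"dx":0,"dy":0,"dz":0.1,"rx":0,"ry":0,"rz":0,"claw":0.45},
    {"dx":0,"dy":0,"dz":0.1,"rx":0,"ry":0,"rz":0,"claw":0.45},
    {"dx":0,"dy":0,"dz":0.06,"rx":0,"ry":0,"rz":0,"claw":0.45},
    {"dx":0,"dy":0,"dz":0,"rx":0,"ry":0,"rz":0,"claw":0.45},
    {"dx":0,"dy":0,"dz":0,"rx":0,"ry":0,"rz":0,"claw":0.45}
  ]
}}

```text
time_s: 6.25
ee_pos: [0.4474, 0.2428, -0.0058]
eef_rot: [-3.141, -0.0, -3.142]
force: [0.1, 1.1, 0.1]
grip_width: 0.0516
grip_force: 0.0
```

```bash
sed -i 's/>.015)/>.006)/' t.py; python3 t.py
```

```text
[ 0.44735227  0.24277079 -0.00576869] 0.05156128531765129 [0.10485889 1.1377771  0.05276343]
-1 107 [0.0066 0.0091 0.0098 0.0114 0.013  0.0149] [0.438 0.201 0.007] [0.459 0.229 0.054]
1 134 [0.0089 0.0093 0.0099 0.0101 0.0116 0.013 ] [0.438 0.254 0.009] [0.46  0.282 0.054]
```

Request:
{"method": "step_arm", "body": {
  "plan": [
    {"dx":0,"dy":0,"dz":0.03,"rx":0,"ry":0,"rz":0,"claw":0.5},
    {"dx":0,"dy":0,"dz":0.03,"rx":0,"ry":0,"rz":0,"claw":0.5},
    {"dx":0,"dy":0,"dz":0,"rx":0,"ry":0,"rz":0,"claw":0.5}
  ]
}}

```text
time_s: 6.6
ee_pos: [0.4472, 0.2427, -0.0119]
eef_rot: [-3.141, -0.0, -3.142]
force: [-0.1, -0.3, 0.1]
grip_width: 0.0467
grip_force: 0.0
```

Request:
{"method": "step_arm", "body": {
  "plan": [
    {"dx":0,"dy":0,"dz":0,"rx":0,"ry":0,"rz":0,"claw":1},
    {"dx":0,"dy":0,"dz":0,"rx":0,"ry":0,"rz":0,"claw":1},
    {"dx":0,"dy":0,"dz":0,"rx":0,"ry":0,"rz":0,"claw":1},
    {"dx":0,"dy":0,"dz":0,"rx":0,"ry":0,"rz":0,"claw":1},
    {"dx":0,"dy":0,"dz":0,"rx":0,"ry":0,"rz":0,"claw":1},
    {"dx":0,"dy":0,"dz":0,"rx":0,"ry":0,"rz":0,"claw":1}
  ]
}}

```text
time_s: 7.2
ee_pos: [0.4475, 0.2428, -0.0115]
eef_rot: [3.142, 0.0, -3.142]
force: [0.4, 0.5, 0.4]
grip_width: 0.0241
grip_force: 15.0
```

Request:
{"method": "step_arm", "body": {
  "plan": [
    {"dx":0,"dy":0,"dz":-0.2,"rx":0,"ry":0,"rz":0,"claw":1},
    {"dx":0,"dy":0,"dz":-0.45,"rx":0,"ry":0,"rz":0,"claw":1},
    {"dx":0,"dy":0,"dz":-0.35,"rx":0,"ry":0,"rz":0,"claw":1},
    {"dx":-0.1,"dy":-0.35,"dz":0,"rx":0,"ry":0,"rz":0,"claw":1},
    {"dx":-0.1,"dy":-0.35,"dz":0,"rx":0,"ry":0,"rz":0,"claw":1},
    {"dx":-0.06,"dy":-0.35,"dz":0,"rx":0,"ry":0,"rz":0,"claw":1},
    {"dx":-0.05,"dy":-0.25,"dz":0,"rx":0,"ry":0,"rz":0,"claw":1},
    {"dx":0,"dy":0,"dz":0,"rx":0,"ry":0,"rz":0,"claw":1},
    {"dx":0,"dy":0,"dz":0,"rx":0,"ry":0,"rz":0,"claw":1},
    {"dx":0,"dy":0,"dz":0,"rx":0,"ry":0,"rz":0,"claw":1}
  ]
}}

```text
time_s: 8.2
ee_pos: [0.4782, 0.1136, 0.0884]
eef_rot: [3.141, -0.0, -3.141]
force: [-0.6, 0.3, -0.5]
grip_width: 0.0247
grip_force: 15.0
```

```bash
python3 w.py w3 table_top puck; python3 t.py
```

```text
8.2 [0.47823829 0.11361862 0.08839663] [ 3.14148239e+00 -1.21411190e-04 -3.14082234e+00] 0.0247149235715277 [-0.55250376  0.33714464 -0.54528377]
[[-0.001  0.972  0.237  0.412]
 [ 1.     0.001  0.     0.113]
 [-0.     0.237 -0.972  0.281]
 [ 0.     0.     0.     1.   ]]
table_top 0.74 [274. 176. 359. 231.] [4.663e-01 1.107e-01 6.500e-02 4.759e-01 1.113e-01 3.000e-02 3.466e+03] ray [0.4663 0.111  0.065 ]
puck 0.88 [295. 219. 341. 263.] [5.307e-01 9.650e-02 9.900e-03 5.324e-01 9.740e-02 2.900e-03 3.200e+01] ray [0.5147 0.1119 0.01  ]
[0.4782614  0.11360203 0.08841178] 0.02409373266607454 [ 0.42599822  0.79852752 -0.72126871]
-1 709 [0.0062 0.0065 0.0076 0.0077 0.0078 0.0083] [0.448 0.054 0.006] [0.508 0.099 0.148]
1 318 [0.0066 0.0085 0.0088 0.0093 0.0093 0.0095] [0.448 0.124 0.007] [0.499 0.17  0.148]
```

View pics/w3.png

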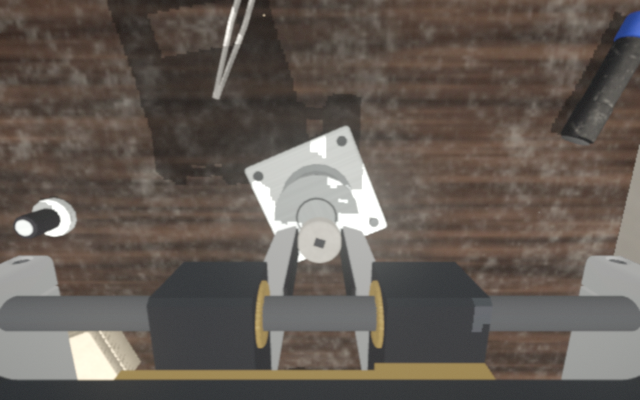

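```bash
python3 -c "
from h import *
c=shot('wrist');P=cloud(c)
Q=P[210:265,290:348].reshape(-1,3);Q=Q[(Q[:,2]>.104)&(Q[:,2]<.116)&(abs(Q[:,0]-.478)<.02)&(abs(Q[:,1]-.112)<.0135)];print(np.median(Q,0),Q.min(0),Q.max(0))
print(ray(c,319,242.5,.111),ray(c,317.5,211,.065))"
```

```text
[0.47647087 0.11266148 0.10974752] [0.46482388 0.09852659 0.1041046 ] [0.49049356 0.12548167 0.11588633]
[0.47737556 0.11265727 0.111     ] [0.47190469 0.11158437 0.065     ]
```

Request:
{"method": "step_arm", "body": {
  "plan": [
    {"dx":0.012,"dy":-0.013,"dz":0.1,"rx":0,"ry":0,"rz":0,"claw":1},
    {"dx":0,"dy":0,"dz":0.1,"rx":0,"ry":0,"rz":0,"claw":1},
    {"dx":0,"dy":0,"dz":0.1,"rx":0,"ry":0,"rz":0,"claw":1},
    {"dx":0,"dy":0,"dz":0.03,"rx":0,"ry":0,"rz":0,"claw":1},
    {"dx":0,"dy":0,"dz":0.01,"rx":0,"ry":0,"rz":0,"claw":1},
    {"dx":0,"dy":0,"dz":0,"rx":0,"ry":0,"rz":0,"claw":1},
    {"dx":0,"dy":0,"dz":0,"rx":0,"ry":0,"rz":0,"claw":1}
  ]
}}

```text
time_s: 9.15
ee_pos: [0.4774, 0.1115, 0.0547]
eef_rot: [3.142, 0.001, -3.142]
force: [-0.6, 0.6, -0.8]
grip_width: 0.0244
grip_force: 15.0
```

Lower 1 mm more, then release to about 45 mm and rise.

Request:
{"method": "step_arm", "body": {
  "plan": [
    {"dx":0,"dy":0,"dz":0.012,"rx":0,"ry":0,"rz":0,"claw":1},
    {"dx":0,"dy":0,"dz":0,"rx":0,"ry":0,"rz":0,"claw":1},
    {"dx":0,"dy":0,"dz":0,"rx":0,"ry":0,"rz":0,"claw":0.5},
    {"dx":0,"dy":0,"dz":0,"rx":0,"ry":0,"rz":0,"claw":0.5},
    {"dx":0,"dy":0,"dz":0,"rx":0,"ry":0,"rz":0,"claw":0.5}
  ]
}}

```text
time_s: 9.65
ee_pos: [0.4772, 0.1115, 0.0532]
eef_rot: [3.142, -0.0, -3.142]
force: [-0.2, 0.2, 0.0]
grip_width: 0.045
grip_force: 0.0
```

Request:
{"method": "step_arm", "body": {
  "plan": [
    {"dx":0,"dy":0,"dz":-0.1,"rx":0,"ry":0,"rz":0,"claw":0.5},
    {"dx":0,"dy":0,"dz":-0.35,"rx":0,"ry":0,"rz":0,"claw":0.45},
    {"dx":-0.1,"dy":0.35,"dz":-0.2,"rx":0,"ry":0,"rz":0,"claw":0.45},
    {"dx":-0.1,"dy":0.35,"dz":0,"rx":0,"ry":0,"rz":0,"claw":0.45},
    {"dx":0,"dy":0.2,"dz":0,"rx":0,"ry":0,"rz":0,"claw":0.45},
    {"dx":0,"dy":0,"dz":0,"rx":0,"ry":0,"rz":0,"claw":0.45},
    {"dx":0,"dy":0,"dz":0,"rx":0,"ry":0,"rz":0,"claw":0.45}
  ]
}}

```text
time_s: 10.35
ee_pos: [0.497, 0.2013, 0.1185]
eef_rot: [-3.141, -0.0, -3.141]
force: [-0.2, -0.3, 0.1]
grip_width: 0.0516
grip_force: 0.0
```

```bash
cat > s.py <<'E'
from h import *
import sys   # tops on the table: circles at z bands, and spacer
o=telemetry.get_obs(); print(o['time_s'],o['ee_pos'],o['grip_width'],o['force'])
for n in ('wrist','top','scene'):
    c=shot(n);P=cloud(c).reshape(-1,3)
    m=np.hypot(P[:,0]-.476,P[:,1]-.112)<.045
    for nm,z0,z1 in (('table',.061,.069),('puck',.072,.0785),('spacer',.0805,.088)):
        q=P[m&(P[:,2]>z0)&(P[:,2]<z1)]
        if len(q)>8:
            (x,y),r=cv2.minEnclosingCircle(q[:,:2].astype(np.float32)); print(n,nm,len(q),round(x,4),round(y,4),round(r,4),np.median(q,0).round(4))
E
python3 s.py; python3 w.py w4 spacer
```

```text
10.35 [0.49703089 0.20127434 0.11848743] 0.05164271652299166 [-0.24513834 -0.27614324  0.05089922]
wrist table 3668 0.4762 0.111 0.0303 [0.4728 0.1141 0.0649]
wrist puck 892 0.4771 0.1109 0.013 [0.4768 0.1117 0.0749]
top table 217 0.4749 0.1045 0.0281 [0.4724 0.098  0.0647]
top puck 75 0.4737 0.1112 0.0124 [0.4733 0.1092 0.0745]
scene table 314 0.4758 0.1093 0.0307 [0.4686 0.1042 0.0663]
scene puck 77 0.4763 0.1107 0.0129 [0.4748 0.1095 0.076 ]
10.5 [0.49725203 0.20060109 0.11844982] [-3.14152297e+00  3.77431987e-06  3.14063910e+00] 0.05195834583683572 [-0.68369687 -0.33824673 -0.17710276]
[[ 0.001  0.972  0.237  0.431]
 [ 1.    -0.001 -0.     0.2  ]
 [-0.     0.237 -0.972  0.311]
 [ 0.     0.     0.     1.   ]]
spacer 0.9 [332. 250. 357. 282.] [5.733e-01 2.251e-01 7.900e-03 5.747e-01 2.252e-01 1.520e-02 6.350e+02] ray [0.5739 0.2256 0.008 ]
spacer 0.43 [  0. 180.   6. 204.] [ 4.973e-01 -1.081e-01  5.400e-03  4.981e-01 -1.083e-01  7.700e-03
  4.400e+01] ray [ 0.4958 -0.1036  0.008 ]
```

Request:
{"method": "step_arm", "body": {
  "plan": [
    {"dx":-0.38,"dy":0.12,"dz":0,"rx":0,"ry":0,"rz":0,"claw":0.45},
    {"dx":-0.39,"dy":0.125,"dz":0,"rx":0,"ry":0,"rz":0,"claw":0.45},
    {"dx":0,"dy":0,"dz":0.4,"rx":0,"ry":0,"rz":0,"claw":0.45},
    {"dx":0,"dy":0,"dz":0.4,"rx":0,"ry":0,"rz":0,"claw":0.45},
    {"dx":0,"dy":0,"dz":0.3,"rx":0,"ry":0,"rz":0,"claw":0.45},
    {"dx":0,"dy":0,"dz":0.1,"rx":0,"ry":0,"rz":0,"claw":0.45},
    {"dx":0,"dy":0,"dz":0.07,"rx":0,"ry":0,"rz":0,"claw":0.45},
    {"dx":0,"dy":0,"dz":0,"rx":0,"ry":0,"rz":0,"claw":0.45},
    {"dx":0,"dy":0,"dz":0,"rx":0,"ry":0,"rz":0,"claw":0.45}
  ]
}}

```text
time_s: 11.5
ee_pos: [0.5751, 0.2262, -0.0072]
eef_rot: [3.141, 0.002, 3.142]
force: [-0.5, -0.4, -0.5]
grip_width: 0.0517
grip_force: 0.0
```

Request:
{"method": "step_arm", "body": {
  "plan": [
    {"dx":0,"dy":-0.005,"dz":0.04,"rx":0,"ry":0,"rz":0,"claw":0.45},
    {"dx":0,"dy":0,"dz":0,"rx":0,"ry":0,"rz":0,"claw":0.45},
    {"dx":0,"dy":0,"dz":0,"rx":0,"ry":0,"rz":0,"claw":0.45}
  ]
}}

```text
time_s: 11.8
ee_pos: [0.5743, 0.2255, -0.0124]
eef_rot: [3.141, 0.0, -3.142]
force: [-0.6, -0.4, 0.3]
grip_width: 0.0519
grip_force: 0.0
```

Request:
{"method": "step_arm", "body": {
  "plan": [
    {"dx":0,"dy":0,"dz":0,"rx":0,"ry":0,"rz":0,"claw":1},
    {"dx":0,"dy":0,"dz":0,"rx":0,"ry":0,"rz":0,"claw":1},
    {"dx":0,"dy":0,"dz":0,"rx":0,"ry":0,"rz":0,"claw":1},
    {"dx":0,"dy":0,"dz":0,"rx":0,"ry":0,"rz":0,"claw":1},
    {"dx":0,"dy":0,"dz":0,"rx":0,"ry":0,"rz":0,"claw":1},
    {"dx":0,"dy":0,"dz":0,"rx":0,"ry":0,"rz":0,"claw":1}
  ]
}}

```text
time_s: 12.4
ee_pos: [0.5743, 0.2256, -0.0127]
eef_rot: [3.142, 0.0, -3.142]
force: [0.1, -0.2, 1.0]
grip_width: 0.0285
grip_force: 15.3
```

Request:
{"method": "step_arm", "body": {
  "plan": [
    {"dx":0,"dy":0,"dz":-0.2,"rx":0,"ry":0,"rz":0,"claw":1},
    {"dx":0,"dy":0,"dz":-0.45,"rx":0,"ry":0,"rz":0,"claw":1},
    {"dx":0,"dy":0,"dz":-0.45,"rx":0,"ry":0,"rz":0,"claw":1},
    {"dx":0.25,"dy":-0.3,"dz":-0.08,"rx":0,"ry":0,"rz":0,"claw":1},
    {"dx":0.25,"dy":-0.3,"dz":0,"rx":0,"ry":0,"rz":0,"claw":1},
    {"dx":0.25,"dy":-0.3,"dz":0,"rx":0,"ry":0,"rz":0,"claw":1},
    {"dx":0.223,"dy":-0.24,"dz":0,"rx":0,"ry":0,"rz":0,"claw":1},
    {"dx":0,"dy":0,"dz":0,"rx":0,"ry":0,"rz":0,"claw":1},
    {"dx":0,"dy":0,"dz":0,"rx":0,"ry":0,"rz":0,"claw":1},
    {"dx":0,"dy":0,"dz":0,"rx":0,"ry":0,"rz":0,"claw":1}
  ]
}}

```text
time_s: 13.4
ee_pos: [0.4776, 0.112, 0.1053]
eef_rot: [3.141, 0.0, -3.141]
force: [0.1, -0.4, -0.1]
grip_width: 0.0284
grip_force: 15.0
```

```bash
python3 -c "
from h import *
print(telemetry.get_obs()['ee_pos'],telemetry.get_obs()['grip_width'])
c=shot('wrist');P=cloud(c).reshape(-1,3); hsv=cv2.cvtColor(c['img'],cv2.COLOR_RGB2HSV).reshape(-1,3)
q=P[(hsv[:,0]<22)&(hsv[:,1]>180)&(hsv[:,2]>120)&(abs(P[:,2]-.125)<.006)&(np.hypot(P[:,0]-.477,P[:,1]-.112)<.03)]
print(len(q),cv2.minEnclosingCircle(q[:,:2].astype(np.float32)),np.median(q,0))"; python3 s.py|head -3
```

```text
[0.4775527  0.11203426 0.10533828] 0.028445312298591298
0 ((0.0, 0.0), 0.0) [nan nan nan]
13.45 [0.47748577 0.1121207  0.10519358] 0.02832942444603994 [-0.28745831 -0.0754965  -0.65467258]
wrist table 2746 0.4764 0.1109 0.03 [0.4651 0.1105 0.0649]
wrist puck 501 0.477 0.111 0.0126 [0.4718 0.1106 0.0749]
  return _methods._mean(a, axis=axis, dtype=dtype,
  ret = um.true_divide(
```

```bash
python3 w.py w5 spacer; python3 -c "
from h import *
c=shot('wrist');P=cloud(c)
for v in range(225,290,6): print(v,P[v,320].round(3),c['img'][v,320])"
```

```text
13.6 [0.47714346 0.11197579 0.10500073] [-3.14155321e+00 -3.81101509e-04 -3.14085942e+00] 0.028231246853024063 [-0.38477737  0.00191335 -0.05582981]
[[-0.001  0.972  0.237  0.411]
 [ 1.     0.001 -0.     0.111]
 [-0.     0.237 -0.972  0.297]
 [ 0.     0.     0.     1.   ]]
spacer 0.89 [296. 213. 345. 266.] [5.347e-01 8.920e-02 1.000e-02 5.344e-01 8.910e-02 2.600e-03 9.000e+00] ray [0.5196 0.1123 0.008 ]
225 [0.467 0.112 0.125] [215 148  98]
231 [0.47  0.112 0.125] [214 146  96]
237 [0.474 0.112 0.126] [213 146  95]
243 [0.477 0.112 0.127] [213 145  93]
249 [0.48  0.112 0.127] [213 144  92]
255 [0.485 0.112 0.125] [213 141  88]
261 [0.488 0.112 0.126] [211 139  84]
267 [0.492 0.112 0.126] [242 169 107]
273 [ 0.558  0.112 -0.   ] [100  84  75]
279 [ 0.565  0.112 -0.001] [112  95  86]
285 [0.571 0.112 0.   ] [112  98  89]
```

View pics/w5.png

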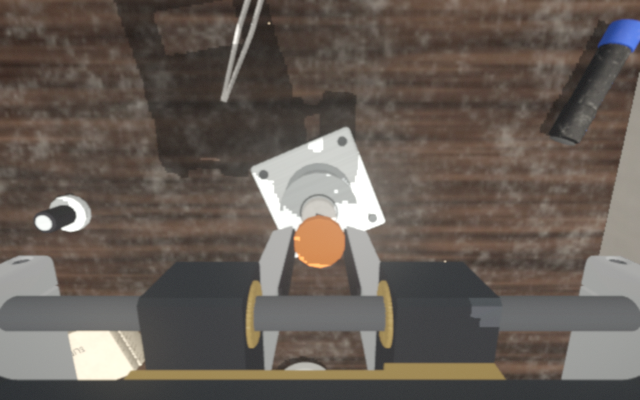

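Request:
{"method": "step_arm", "body": {
  "plan": [
    {"dx":0.008,"dy":-0.007,"dz":0.1,"rx":0,"ry":0,"rz":0,"claw":1},
    {"dx":0,"dy":0,"dz":0.1,"rx":0,"ry":0,"rz":0,"claw":1},
    {"dx":0,"dy":0,"dz":0.1,"rx":0,"ry":0,"rz":0,"claw":1},
    {"dx":0,"dy":0,"dz":0.07,"rx":0,"ry":0,"rz":0,"claw":1},
    {"dx":0,"dy":0,"dz":0.03,"rx":0,"ry":0,"rz":0,"claw":1},
    {"dx":0,"dy":0,"dz":0,"rx":0,"ry":0,"rz":0,"claw":1},
    {"dx":0,"dy":0,"dz":0,"rx":0,"ry":0,"rz":0,"claw":1},
    {"dx":0,"dy":0,"dz":0,"rx":0,"ry":0,"rz":0,"claw":1}
  ]
}}

```text
time_s: 14.55
ee_pos: [0.4764, 0.1109, 0.0657]
eef_rot: [3.141, 0.001, -3.142]
force: [-0.3, 0.2, 0.9]
grip_width: 0.0285
grip_force: 15.0
```

Request:
{"method": "step_arm", "body": {
  "plan": [
    {"dx":0,"dy":0,"dz":0.013,"rx":0,"ry":0,"rz":0,"claw":1},
    {"dx":0,"dy":0,"dz":0,"rx":0,"ry":0,"rz":0,"claw":1},
    {"dx":0,"dy":0,"dz":0,"rx":0,"ry":0,"rz":0,"claw":1}
  ]
}}

```text
time_s: 14.85
ee_pos: [0.4762, 0.1108, 0.064]
eef_rot: [3.142, 0.0, -3.142]
force: [-0.0, 0.1, 0.1]
grip_width: 0.0283
grip_force: 15.0
```

Request:
{"method": "step_arm", "body": {
  "plan": [
    {"dx":0,"dy":0,"dz":0.006,"rx":0,"ry":0,"rz":0,"claw":1},
    {"dx":0,"dy":0,"dz":0,"rx":0,"ry":0,"rz":0,"claw":1},
    {"dx":0,"dy":0,"dz":0,"rx":0,"ry":0,"rz":0,"claw":0.45},
    {"dx":0,"dy":0,"dz":0,"rx":0,"ry":0,"rz":0,"claw":0.45},
    {"dx":0,"dy":0,"dz":0,"rx":0,"ry":0,"rz":0,"claw":0.45},
    {"dx":0,"dy":0,"dz":-0.1,"rx":0,"ry":0,"rz":0,"claw":0.45},
    {"dx":0,"dy":0,"dz":-0.4,"rx":0,"ry":0,"rz":0,"claw":0.45}
  ]
}}

```text
time_s: 15.55
ee_pos: [0.4743, 0.1105, 0.1116]
eef_rot: [-3.141, -0.006, 3.142]
force: [0.7, -0.2, 0.8]
grip_width: 0.0516
grip_force: 0.0
```

Request:
{"method": "step_arm", "body": {
  "plan": [
    {"dx":0,"dy":-0.4,"dz":-0.2,"rx":0,"ry":0,"rz":0,"claw":0.45},
    {"dx":0,"dy":-0.4,"dz":0,"rx":0,"ry":0,"rz":0,"claw":0.45},
    {"dx":0,"dy":-0.4,"dz":0,"rx":0,"ry":0,"rz":0,"claw":0.45},
    {"dx":0,"dy":0,"dz":0,"rx":0,"ry":0,"rz":0,"claw":0.45},
    {"dx":0,"dy":0,"dz":0,"rx":0,"ry":0,"rz":0,"claw":0.45},
    {"dx":0,"dy":0,"dz":0,"rx":0,"ry":0,"rz":0,"claw":0.45}
  ]
}}

```text
time_s: 16.15
ee_pos: [0.4762, -0.0085, 0.1337]
eef_rot: [3.141, 0.0, -3.141]
force: [0.2, 0.5, -0.2]
grip_width: 0.052
grip_force: 0.0
```

```bash
python3 s.py; python3 w.py w6 cap
```

```text
16.15 [ 0.47619662 -0.00845842  0.13366689] 0.051981501066503656 [ 0.22749947  0.50951361 -0.23478042]
wrist table 2711 0.4762 0.1108 0.0304 [0.4696 0.1036 0.0649]
wrist puck 58 0.4739 0.1068 0.0143 [0.4695 0.0978 0.0772]
wrist spacer 1105 0.4765 0.11 0.0152 [0.4758 0.1096 0.0829]
top table 438 0.474 0.1128 0.03 [0.4724 0.1148 0.0646]
top spacer 135 0.4743 0.1119 0.0148 [0.4732 0.1132 0.083 ]
scene table 281 0.4755 0.1105 0.0307 [0.4659 0.1011 0.0661]
scene puck 14 0.471 0.1053 0.0124 [0.4665 0.1021 0.0772]
scene spacer 107 0.4765 0.1095 0.0159 [0.4751 0.1087 0.0841]
16.3 [ 0.47614444 -0.00827834  0.13340712] [ 3.14156299e+00 -4.31908574e-05 -3.14009200e+00] 0.05147394426531915 [ 0.15533524 -0.20851383 -0.12174505]
[[-0.002  0.972  0.237  0.41 ]
 [ 1.     0.002  0.    -0.009]
 [-0.     0.237 -0.972  0.326]
 [ 0.     0.     0.     1.   ]]
cap 0.81 [190. 192. 225. 224.] [ 4.932e-01 -1.227e-01  3.400e-02  4.939e-01 -1.235e-01  1.010e-02
  3.650e+02] ray [ 0.4886 -0.114   0.034 ]
```

Request:
{"method": "step_arm", "body": {
  "plan": [
    {"dx":-0.06,"dy":-0.4,"dz":0,"rx":0,"ry":0,"rz":0,"claw":0.45},
    {"dx":-0.06,"dy":-0.4,"dz":0,"rx":0,"ry":0,"rz":0,"claw":0.45},
    {"dx":-0.057,"dy":-0.35,"dz":0,"rx":0,"ry":0,"rz":0,"claw":0.45},
    {"dx":0,"dy":0,"dz":0.3,"rx":0,"ry":0,"rz":0,"claw":0.45},
    {"dx":0,"dy":0,"dz":0.4,"rx":0,"ry":0,"rz":0,"claw":0.45},
    {"dx":0,"dy":0,"dz":0.4,"rx":0,"ry":0,"rz":0,"claw":0.45},
    {"dx":0,"dy":0,"dz":0.15,"rx":0,"ry":0,"rz":0,"claw":0.45},
    {"dx":0,"dy":0,"dz":0.05,"rx":0,"ry":0,"rz":0,"claw":0.45},
    {"dx":0,"dy":0,"dz":0,"rx":0,"ry":0,"rz":0,"claw":0.45},
    {"dx":0,"dy":0,"dz":0,"rx":0,"ry":0,"rz":0,"claw":0.45}
  ]
}}

```text
time_s: 17.4
ee_pos: [0.4946, -0.1242, 0.0044]
eef_rot: [-3.141, 0.002, -3.141]
force: [0.3, -0.6, 0.4]
grip_width: 0.0513
grip_force: 0.0
```

Request:
{"method": "step_arm", "body": {
  "plan": [
    {"dx":0,"dy":0,"dz":0,"rx":0,"ry":0,"rz":0,"claw":0.45}
  ]
}}

```text
time_s: 17.5
ee_pos: [0.4945, -0.1243, 0.0045]
eef_rot: [-3.141, 0.002, -3.141]
force: [-0.2, 0.3, -0.7]
grip_width: 0.0515
grip_force: 0.0
```

Request:
{"method": "step_arm", "body": {
  "plan": [
    {"dx":0.004,"dy":0.008,"dz":0.07,"rx":0,"ry":0,"rz":0,"claw":0.45},
    {"dx":0,"dy":0,"dz":0,"rx":0,"ry":0,"rz":0,"claw":0.45},
    {"dx":0,"dy":0,"dz":0,"rx":0,"ry":0,"rz":0,"claw":1},
    {"dx":0,"dy":0,"dz":0,"rx":0,"ry":0,"rz":0,"claw":1},
    {"dx":0,"dy":0,"dz":0,"rx":0,"ry":0,"rz":0,"claw":1},
    {"dx":0,"dy":0,"dz":0,"rx":0,"ry":0,"rz":0,"claw":1},
    {"dx":0,"dy":0,"dz":0,"rx":0,"ry":0,"rz":0,"claw":1},
    {"dx":0,"dy":0,"dz":0,"rx":0,"ry":0,"rz":0,"claw":1},
    {"dx":0,"dy":0,"dz":0,"rx":0,"ry":0,"rz":0,"claw":1}
  ],
  "grip_force": 40
}}

```text
time_s: 18.4
ee_pos: [0.4935, -0.1234, -0.0036]
eef_rot: [-3.142, 0.0, 3.142]
force: [-0.3, 0.3, 0.1]
grip_width: 0.0191
grip_force: 40.0
```

Request:
{"method": "step_arm", "body": {
  "plan": [
    {"dx":0,"dy":0,"dz":-0.2,"rx":0,"ry":0,"rz":0,"claw":1},
    {"dx":0,"dy":0,"dz":-0.45,"rx":0,"ry":0,"rz":0,"claw":1},
    {"dx":0,"dy":0,"dz":-0.45,"rx":0,"ry":0,"rz":0,"claw":1},
    {"dx":0,"dy":0.2,"dz":-0.086,"rx":0,"ry":0,"rz":0,"claw":1},
    {"dx":0.085,"dy":0.45,"dz":0,"rx":0,"ry":0,"rz":0,"claw":1},
    {"dx":0.085,"dy":0.45,"dz":0,"rx":0,"ry":0,"rz":0,"claw":1},
    {"dx":0,"dy":0.45,"dz":0,"rx":0,"ry":0,"rz":0,"claw":1},
    {"dx":0,"dy":0.45,"dz":0,"rx":0,"ry":0,"rz":0,"claw":1},
    {"dx":0,"dy":0.25,"dz":0,"rx":0,"ry":0,"rz":0,"claw":1},
    {"dx":0,"dy":0.091,"dz":0,"rx":0,"ry":0,"rz":0,"claw":1}
  ]
}}

```text
time_s: 19.4
ee_pos: [0.4761, 0.1128, 0.1148]
eef_rot: [3.141, -0.0, -3.139]
force: [0.1, -0.8, -1.1]
grip_width: 0.0191
grip_force: 40.0
```

Request:
{"method": "step_arm", "body": {
  "plan": [
    {"dx":0,"dy":0,"dz":0,"rx":0,"ry":0,"rz":0,"claw":1},
    {"dx":0,"dy":0,"dz":0,"rx":0,"ry":0,"rz":0,"claw":1},
    {"dx":0,"dy":0,"dz":0,"rx":0,"ry":0,"rz":0,"claw":1}
  ]
}}

```text
time_s: 19.7
ee_pos: [0.4765, 0.1096, 0.1149]
eef_rot: [-3.141, -0.0, 3.14]
force: [0.3, -0.7, -0.9]
grip_width: 0.0194
grip_force: 40.0
```

```bash
cat > k.py <<'E'
from h import *
o=telemetry.get_obs(); e=o['ee_pos']; print(o['time_s'],e,o['eef_rot'],o['grip_width'],o['force'])
for n in ('wrist','scene'):
    c=shot(n);P=cloud(c).reshape(-1,3)
    for nm,h0,h1 in (('knobtop',.030,.038),('flange',.002,.0095)):
        z=e[2]+.0036
        q=P[(np.hypot(P[:,0]-e[0],P[:,1]-e[1])<(.0115 if nm=='knobtop' else .021))&(P[:,2]>z+h0)&(P[:,2]<z+h1)]
        if len(q)>8:(x,y),r=cv2.minEnclosingCircle(q[:,:2].astype(np.float32)); print(n,nm,len(q),round(x,4),round(y,4),round(r,4),np.median(q,0).round(4))
    for nm,z0,z1 in (('spacer',.0805,.088),('table',.061,.069)):
        q=P[(np.hypot(P[:,0]-.476,P[:,1]-.112)<.035)&(P[:,2]>z0)&(P[:,2]<z1)]
        if len(q)>8:(x,y),r=cv2.minEnclosingCircle(q[:,:2].astype(np.float32)); print(n,nm,len(q),round(x,4),round(y,4),round(r,4))
cv2.imwrite('pics/k%d.png'%(o['time_s']*100),cv2.resize(shot('scene')['img'][150:270,240:400,::-1],None,fx=4,fy=4))
E
python3 k.py; ls pics
```

```text
19.7 [0.47652945 0.10958937 0.11489263] [-3.14141990e+00 -1.27599072e-04  3.14024904e+00] 0.01938607737426364 [ 0.25105849 -0.73712377 -0.94334279]
wrist knobtop 1121 0.476 0.1094 0.0115 [0.476  0.1093 0.1525]
wrist flange 688 0.4702 0.1087 0.0151 [0.4659 0.1088 0.1262]
wrist spacer 453 0.4753 0.1102 0.0147
wrist table 2362 0.4763 0.111 0.03
scene knobtop 44 0.4763 0.1104 0.0108 [0.4715 0.111  0.1539]
scene flange 54 0.4753 0.1074 0.0166 [0.4667 0.1002 0.1253]
scene spacer 109 0.4756 0.11 0.016
scene table 279 0.4753 0.11 0.0303
k1970.png
s2.png
scene0.png
top0.png
w1.png
w2.png
w3.png
w4.png
w5.png
w6.png
```

Request:
{"method": "step_arm", "body": {
  "plan": [
    {"dx":0,"dy":0,"dz":0.1,"rx":0,"ry":0,"rz":0,"claw":1},
    {"dx":0,"dy":0,"dz":0.1,"rx":0,"ry":0,"rz":0,"claw":1},
    {"dx":0,"dy":0,"dz":0.08,"rx":0,"ry":0,"rz":0,"claw":1},
    {"dx":0,"dy":0,"dz":0.04,"rx":0,"ry":0,"rz":0,"claw":1},
    {"dx":0,"dy":0,"dz":0,"rx":0,"ry":0,"rz":0,"claw":1},
    {"dx":0,"dy":0,"dz":0,"rx":0,"ry":0,"rz":0,"claw":1},
    {"dx":0,"dy":0,"dz":0,"rx":0,"ry":0,"rz":0,"claw":1},
    {"dx":0,"dy":0,"dz":0,"rx":0,"ry":0,"rz":0,"claw":1}
  ]
}}

```text
time_s: 20.65
ee_pos: [0.4766, 0.1107, 0.0832]
eef_rot: [3.142, 0.001, -3.142]
force: [0.3, 0.0, 1.1]
grip_width: 0.0191
grip_force: 40.0
```

```bash
python3 k.py
```

```text
20.65 [0.47657814 0.11074189 0.083227  ] [ 3.14155183e+00  5.12142466e-04 -3.14153533e+00] 0.019062716237140995 [0.29985873 0.00765207 1.06334516]
wrist knobtop 1128 0.4765 0.1108 0.0115 [0.4759 0.1104 0.1209]
wrist flange 696 0.4705 0.1098 0.0151 [0.4659 0.1105 0.0946]
wrist spacer 44 0.4678 0.1124 0.0132
wrist table 2724 0.4763 0.111 0.0299
scene knobtop 44 0.4761 0.1108 0.0112 [0.4723 0.1117 0.1222]
scene flange 53 0.4752 0.1077 0.0168 [0.4667 0.1011 0.0938]
scene spacer 31 0.4705 0.1061 0.0137
scene table 276 0.4754 0.1093 0.0303
```

Request:
{"method": "step_arm", "body": {
  "plan": [
    {"dx":0,"dy":0,"dz":0.015,"rx":0,"ry":0,"rz":0,"claw":1},
    {"dx":0,"dy":0,"dz":0.01,"rx":0,"ry":0,"rz":0,"claw":1},
    {"dx":0,"dy":0,"dz":0,"rx":0,"ry":0,"rz":0,"claw":1},
    {"dx":0,"dy":0,"dz":0,"rx":0,"ry":0,"rz":0,"claw":1},
    {"dx":0,"dy":0,"dz":0,"rx":0,"ry":0,"rz":0,"claw":1}
  ]
}}

```text
time_s: 21.3
ee_pos: [0.4764, 0.1107, 0.0805]
eef_rot: [-3.142, 0.0, -3.141]
force: [0.2, -0.4, -1.7]
grip_width: 0.0192
grip_force: 40.0
```

Request:
{"method": "step_arm", "body": {
  "plan": [
    {"dx":0,"dy":0,"dz":0.01,"rx":0,"ry":0,"rz":0,"claw":1},
    {"dx":0,"dy":0,"dz":0,"rx":0,"ry":0,"rz":0,"claw":1},
    {"dx":0,"dy":0,"dz":0,"rx":0,"ry":0,"rz":0,"claw":1},
    {"dx":0,"dy":0,"dz":0,"rx":0,"ry":0,"rz":0,"claw":1}
  ]
}}

```text
time_s: 21.7
ee_pos: [0.4764, 0.1107, 0.0794]
eef_rot: [-3.142, -0.0, -3.142]
force: [0.2, -1.1, -0.6]
grip_width: 0.019
grip_force: 40.0
```

Request:
{"method": "step_arm", "body": {
  "plan": [
    {"dx":0,"dy":0,"dz":0.01,"rx":0,"ry":0,"rz":0,"claw":1},
    {"dx":0,"dy":0,"dz":0,"rx":0,"ry":0,"rz":0,"claw":1},
    {"dx":0,"dy":0,"dz":0,"rx":0,"ry":0,"rz":0,"claw":1},
    {"dx":0,"dy":0,"dz":0,"rx":0,"ry":0,"rz":0,"claw":1}
  ]
}}

```text
time_s: 22.1
ee_pos: [0.4765, 0.1107, 0.0786]
eef_rot: [3.142, 0.0, -3.142]
force: [-1.7, -0.1, 2.9]
grip_width: 0.0196
grip_force: 40.0
```

Request:
{"method": "step_arm", "body": {
  "plan": [
    {"dx":0,"dy":0,"dz":0.02,"rx":0,"ry":0,"rz":0,"claw":1},
    {"dx":0,"dy":0,"dz":0.02,"rx":0,"ry":0,"rz":0,"claw":1},
    {"dx":0,"dy":0,"dz":0.02,"rx":0,"ry":0,"rz":0,"claw":1},
    {"dx":0,"dy":0,"dz":0.02,"rx":0,"ry":0,"rz":0,"claw":1},
    {"dx":0,"dy":0,"dz":0.02,"rx":0,"ry":0,"rz":0,"claw":1},
    {"dx":0,"dy":0,"dz":0.01,"rx":0,"ry":0,"rz":0,"claw":1},
    {"dx":0,"dy":0,"dz":0,"rx":0,"ry":0,"rz":0,"claw":1},
    {"dx":0,"dy":0,"dz":0,"rx":0,"ry":0,"rz":0,"claw":1},
    {"dx":0,"dy":0,"dz":0,"rx":0,"ry":0,"rz":0,"claw":1}
  ]
}}

```text
time_s: 23.0
ee_pos: [0.4766, 0.1107, 0.0676]
eef_rot: [3.142, 0.0, -3.141]
force: [-3.5, -0.7, 7.1]
grip_width: 0.0191
grip_force: 40.0
```

```bash
sed -i "s/('table',.061,.069)/('table',.045,.069)/;s/round(r,4))$/round(r,4),np.median(q,0).round(4))/" k.py; python3 k.py
```

```text
23.0 [0.47657872 0.11073796 0.06762599] [ 3.14156162e+00  3.63703087e-04 -3.14149088e+00] 0.019098776216054374 [-3.51355532 -0.69186104  7.06692123]
wrist knobtop 1125 0.4765 0.1108 0.0115 [0.476  0.1104 0.1053]
wrist flange 691 0.4711 0.1102 0.0155 [0.4658 0.1105 0.079 ]
wrist spacer 235 0.4691 0.1094 0.0193 [0.469  0.1105 0.0846]
wrist table 2821 0.4763 0.111 0.0299 [0.4623 0.1118 0.0532]
scene knobtop 45 0.4753 0.1113 0.0104 [0.4731 0.1121 0.1063]
scene flange 52 0.4741 0.1063 0.0164 [0.4672 0.1015 0.0777]
scene spacer 43 0.4708 0.1099 0.0173 [0.4686 0.1074 0.0823]
scene table 312 0.4756 0.1102 0.0312 [0.4657 0.1014 0.0546]
```

Request:
{"method": "step_arm", "body": {
  "plan": [
    {"dx":0,"dy":0,"dz":0.01,"rx":0,"ry":0,"rz":0,"claw":1},
    {"dx":0,"dy":0,"dz":0.01,"rx":0,"ry":0,"rz":0,"claw":1},
    {"dx":0,"dy":0,"dz":0.005,"rx":0,"ry":0,"rz":0,"claw":1},
    {"dx":0,"dy":0,"dz":0,"rx":0,"ry":0,"rz":0,"claw":1},
    {"dx":0,"dy":0,"dz":0,"rx":0,"ry":0,"rz":0,"claw":1}
  ]
}}

```text
time_s: 23.65
ee_pos: [0.4766, 0.1107, 0.0652]
eef_rot: [3.142, 0.0, -3.142]
force: [-3.4, -0.8, 8.7]
grip_width: 0.0194
grip_force: 40.0
```

Request:
{"method": "step_arm", "body": {
  "plan": [
    {"dx":0,"dy":0,"dz":0.005,"rx":0,"ry":0,"rz":0,"claw":1},
    {"dx":0,"dy":0,"dz":0,"rx":0,"ry":0,"rz":0,"claw":1},
    {"dx":0,"dy":0,"dz":0,"rx":0,"ry":0,"rz":0,"claw":1}
  ]
}}

```text
time_s: 23.95
ee_pos: [0.4766, 0.1108, 0.0647]
eef_rot: [3.142, 0.001, -3.142]
force: [-3.2, -0.8, 9.0]
grip_width: 0.0189
grip_force: 40.0
```

Request:
{"method": "step_arm", "body": {
  "plan": [
    {"dx":0,"dy":0,"dz":0.004,"rx":0,"ry":0,"rz":0,"claw":1},
    {"dx":0,"dy":0,"dz":0,"rx":0,"ry":0,"rz":0,"claw":1},
    {"dx":0,"dy":0,"dz":0,"rx":0,"ry":0,"rz":0,"claw":1}
  ]
}}

```text
time_s: 24.25
ee_pos: [0.4766, 0.1107, 0.0643]
eef_rot: [3.142, 0.0, -3.142]
force: [-3.1, -1.0, 8.6]
grip_width: 0.0193
grip_force: 40.0
```

Request:
{"method": "step_arm", "body": {
  "plan": [
    {"dx":0,"dy":0,"dz":0.004,"rx":0,"ry":0,"rz":0,"claw":1},
    {"dx":0,"dy":0,"dz":0,"rx":0,"ry":0,"rz":0,"claw":1},
    {"dx":0,"dy":0,"dz":0,"rx":0,"ry":0,"rz":0,"claw":1}
  ]
}}

```text
time_s: 24.55
ee_pos: [0.4767, 0.1108, 0.0643]
eef_rot: [3.142, 0.001, -3.142]
force: [-3.1, -1.2, 13.6]
grip_width: 0.0188
grip_force: 40.0
```

Request:
{"method": "step_arm", "body": {
  "plan": [
    {"dx":0,"dy":0,"dz":0.003,"rx":0,"ry":0,"rz":0,"claw":1},
    {"dx":0,"dy":0,"dz":0,"rx":0,"ry":0,"rz":0,"claw":1},
    {"dx":0,"dy":0,"dz":0,"rx":0,"ry":0,"rz":0,"claw":1}
  ]
}}

```text
time_s: 24.85
ee_pos: [0.4768, 0.1108, 0.0642]
eef_rot: [3.141, 0.001, -3.142]
force: [-5.2, -1.2, 16.4]
grip_width: 0.0191
grip_force: 40.0
```

```bash
python3 k.py
```

```text
24.85 [0.47681265 0.11076297 0.064235  ] [ 3.14146702e+00  1.07535658e-03 -3.14156034e+00] 0.019098833775853 [-5.16857722 -1.21518866 16.41407011]
wrist knobtop 1130 0.4766 0.1107 0.0115 [0.4762 0.1104 0.1019]
wrist flange 697 0.4709 0.1103 0.0154 [0.4659 0.1105 0.0757]
wrist spacer 287 0.4693 0.1104 0.0212 [0.4692 0.1099 0.0845]
wrist table 2847 0.4762 0.111 0.03 [0.4624 0.1119 0.0499]
scene knobtop 45 0.4761 0.1107 0.011 [0.4724 0.1111 0.1032]
scene flange 48 0.4734 0.106 0.0161 [0.4656 0.1011 0.0755]
scene spacer 30 0.4757 0.1086 0.0202 [0.4687 0.1065 0.0843]
scene table 314 0.4753 0.1093 0.0307 [0.4659 0.1008 0.0513]
```

The table is on its stop: its top is at 49.9 mm, the force jumped to 16 N and z stalled. I'll let it settle and take one last look.

Request:
{"method": "step_arm", "body": {
  "plan": [
    {"dx":0,"dy":0,"dz":0,"rx":0,"ry":0,"rz":0,"claw":1},
    {"dx":0,"dy":0,"dz":0,"rx":0,"ry":0,"rz":0,"claw":1},
    {"dx":0,"dy":0,"dz":0,"rx":0,"ry":0,"rz":0,"claw":1},
    {"dx":0,"dy":0,"dz":0,"rx":0,"ry":0,"rz":0,"claw":1},
    {"dx":0,"dy":0,"dz":0,"rx":0,"ry":0,"rz":0,"claw":1}
  ]
}}

```text
time_s: 25.5
ee_pos: [0.4768, 0.1108, 0.0642]
eef_rot: [3.141, 0.001, -3.142]
force: [-4.8, -1.2, 17.1]
grip_width: 0.0191
grip_force: 40.0
```

View pics/k2485.png

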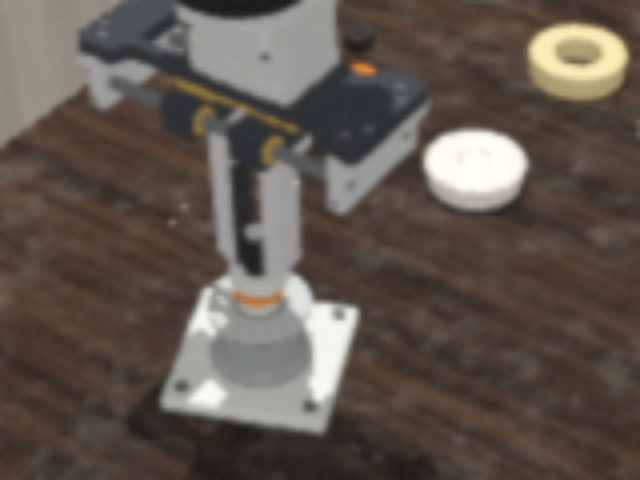

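The picture shows puck, orange spacer (around 258,297) and cap stacked straight on the lowered table, with the fingers on the knob clear of the table. The force is steady at 17 N.

```bash
python3 -c "
from station import hand_in; print(hand_in())"
```

```text
the job is handed in; nothing more can be done
None
```

The job is handed in, with no verdict shown: puck, spacer and cap are stacked centred to about 1 mm, and the table is on its hard stop under a steady 17 N or so, with the gripper still holding the cap and its fingers clear of the table.

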